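# Put the polishing compounds back with their wheels

## Task

The bars of polishing compound were stacked on the wooden board while the bench was wiped. Take the stack apart and lay each bar flat on the floor of the empty compartment of the tray that holds the wheel of its own colour; a bar must never touch the tray or wheel of another colour, or the compounds contaminate each other. The bars are brittle: set them down, do not drop them.

Things in the scene. Friction and masses are not known exactly. Their poses are not given: they have to be found in the camera images.
- bar_red_mid (a point): red bar of polishing compound, hard and brittle, about 0.2 kg, 100 long (x) by 42 wide (y) by 30 high (z up), brown paper round one end, the other end's top edge worn off 7; point: its centre, half-way up. The bars start on a dark wooden board 8 thick in two crossed layers of two; the bars of a layer lie side by side with gaps of 26. Which lies where in a layer varies
- bar_green_mid (a point): green bar of polishing compound, hard and brittle, about 0.2 kg, 100 long (x) by 42 wide (y) by 30 high (z up), brown paper round one end, the other end's top edge worn off 7; point: its centre, half-way up. The bars start on a dark wooden board 8 thick in two crossed layers of two; the bars of a layer lie side by side with gaps of 26. Which lies where in a layer varies
- bar_blue_mid (a point): blue bar of polishing compound, hard and brittle, about 0.2 kg, 100 long (x) by 42 wide (y) by 30 high (z up), brown paper round one end, the other end's top edge worn off 7; point: its centre, half-way up. The bars start on a dark wooden board 8 thick in two crossed layers of two; the bars of a layer lie side by side with gaps of 26. Which lies where in a layer varies
- bar_white_mid (a point): white bar of polishing compound, hard and brittle, about 0.2 kg, 100 long (x) by 42 wide (y) by 30 high (z up), brown paper round one end, the other end's top edge worn off 7; point: its centre, half-way up. The bars start on a dark wooden board 8 thick in two crossed layers of two; the bars of a layer lie side by side with gaps of 26. Which lies where in a layer varies
- bed_red (a point): empty compartment of the fixed grey tray whose wheel is red; point: centre of its floor, 3 above the bench; x towards the wheel, y lengthwise, z up. Inside 70 (x) by 124 (y), walls 3 thick, 10 high; a bar lies along y. The wheel, 62 across, 12 thick, with a brown hub, lies flat in the other compartment, its centre 71.5 along x. Whole tray 146 by 130
- bed_green (a point): empty compartment of the fixed grey tray whose wheel is green; point: centre of its floor, 3 above the bench; x towards the wheel, y lengthwise, z up. Inside 70 (x) by 124 (y), walls 3 thick, 10 high; a bar lies along y. The wheel, 62 across, 12 thick, with a brown hub, lies flat in the other compartment, its centre 71.5 along x. Whole tray 146 by 130
- bed_blue (a point): empty compartment of the fixed grey tray whose wheel is blue; point: centre of its floor, 3 above the bench; x towards the wheel, y lengthwise, z up. Inside 70 (x) by 124 (y), walls 3 thick, 10 high; a bar lies along y. The wheel, 62 across, 12 thick, with a brown hub, lies flat in the other compartment, its centre 71.5 along x. Whole tray 146 by 130
- bed_white (a point): empty compartment of the fixed grey tray whose wheel is white; point: centre of its floor, 3 above the bench; x towards the wheel, y lengthwise, z up. Inside 70 (x) by 124 (y), walls 3 thick, 10 high; a bar lies along y. The wheel, 62 across, 12 thick, with a brown hub, lies flat in the other compartment, its centre 71.5 along x. Whole tray 146 by 130
Things that resemble listed ones, but are neither listed nor needed, are in the scene too. There is more than one size of the part that bears bar_red_mid; the job needs the smaller. Leave any pink look-alike of the part that bears bed_green alone.

How it is judged:
At the end, for the whole second after the job is handed in: each of the four bars lies flat and still, right side up, on the floor of the empty compartment of the tray of its colour (centre within 15 mm across and 13.5 mm along of the compartment's centre, which the walls allow anyway, and within 4 mm of its resting height), and is released (x of bar_red_mid in the frame of bed_red between -0.015 and 0.015 m and y of bar_red_mid in the frame of bed_red between -0.0135 and 0.0135 m and z of bar_red_mid in the frame of bed_red between 0.011 and 0.019 m and angle between each of bar_red_mid, bar_green_mid, bar_blue_mid, bar_white_mid's own z axis and vertical below 0.12 rad and linear speed of each of bar_red, bar_green, bar_blue, bar_white below 0.02 m/s and x of bar_green_mid in the frame of bed_green between -0.015 and 0.015 m and y of bar_green_mid in the frame of bed_green between -0.0135 and 0.0135 m and z of bar_green_mid in the frame of bed_green between 0.011 and 0.019 m and x of bar_blue_mid in the frame of bed_blue between -0.015 and 0.015 m and y of bar_blue_mid in the frame of bed_blue between -0.0135 and 0.0135 m and z of bar_blue_mid in the frame of bed_blue between 0.011 and 0.019 m and x of bar_white_mid in the frame of bed_white between -0.015 and 0.015 m and y of bar_white_mid in the frame of bed_white between -0.0135 and 0.0135 m and z of bar_white_mid in the frame of bed_white between 0.011 and 0.019 m); the robot touches nothing.
It fails at once if a bar is dropped (falling free from more than about 25 mm) ((linear speed of bar_red above 0.7 m/s and contact force between bar_red and the fingers below 0.3 N) or (linear speed of bar_green above 0.7 m/s and contact force between bar_green and the fingers below 0.3 N) or (linear speed of bar_blue above 0.7 m/s and contact force between bar_blue and the fingers below 0.3 N) or (linear speed of bar_white above 0.7 m/s and contact force between bar_white and the fingers below 0.3 N)).
It fails at once if a bar touches the tray or wheel of another colour (contact force between any of bar_red, bar_blue, bar_white and tray_green above 0.5 N or contact force between any of bar_red, bar_green, bar_white and tray_blue above 0.5 N or contact force between any of bar_red, bar_green, bar_blue and tray_white above 0.5 N or contact force between any of bar_green, bar_blue, bar_white and tray_red above 0.5 N).
It also fails if it takes over 102 s, if anything falls off the work surface, if the arm or the gripper's body presses on something with over 40 N, if the wrist force passes 120 N, or if a joint passes its speed limit or range.

## Robot

A 7-joint arm with a two-finger parallel gripper is mounted at the origin on the work surface. World frame = base frame: x ahead of the robot, y to its left, z up, the work surface at z = 0. Lengths are in m, angles in rad, forces in N, time in s.
With the tool pointing down it reaches from about 0.4 to 0.85 m from the base axis. Payload 4.5 kg.
Tool frame: the origin (TCP) lies on the centre line of the jaws, within the pads' length; the fingertips stand r.tip_extent ahead of it and the grasp point (between the pads) is the TCP (r.tip_extent is the distance from the TCP to the fingertips, in m); z points along the fingers, y is the line along which they close (so a half turn about z gives the same grasp; the last joint's range is limited). The gripper opens to 88 mm and grips with 3 to 60 N. Pads are 18 mm wide; open, the fingers measure 123 mm over their backs; the gripper's body (75 mm by 187 mm) begins 45 mm behind the grasp point.
Start: joints at [-1.287, 0.689, -0.195, 1.565, 0.157, 0.902, -0.215], TCP at [0.154, 0.606, 0.258] pointing down, gripper open.
Joint ranges: [-3.01, 3.01], [-0.46, 2.08], [-1.47, 1.51], [0.13, 2.56], [-1, 4.14], [0.04, 2.09], [-2.66, 2.66]. Speed limits (rad/s): [2.57, 2.57, 3.14, 3.14, 3.14, 3.14, 3.14].

## Interface

Orientations are given as a unit quaternion [x, y, z, w].
In Python, from plant import sensors, vision, finish_job, r gives the robot as it stands. The module is installed in compiled form; this text tells all that it offers.
- The arm moves only by the tool step_arm, never from a script. Its argument "steps" is a list of rows, each a list of 2 entries, a list of its own where there are three numbers: the shift along the tool's x, y, z in cm, then the turn, a rotation vector about the tool's x, y, z in degrees. A call has 1 to 12 rows; each row shifts and turns the commanded pose from where the row before left it, along the tool's axes as they then stand; what a row does not reach is not made up. A row lasts 1/8 s, in which the tool goes at most 62.5 mm and 10.7 degrees, less where a joint would pass 70% of its speed; a pose out of reach is approached as far as the arm can. A call with a gripper value outside its range is refused whole. "claw" is the opening, from -1 (shut) to 1 (fully open), set as the call begins (left out, the last holds). The fingers move at their own pace and stop on an object; "grip_force" is the grip in N (left out, the last holds). Time passes only in rows, so rows that do not move let the fingers close. It gives the time, the measured TCP pose, the force, the opening and the grip force at its end, in the units of the state.
- sensors.get_state(): the state, without advancing time (a new reading comes with each control period).
- vision.snapshot(name): name is "side" or "top" or "wrist"; returns a dict with "img" (480x640x3 uint8, red, green, blue), "fx", "fy", "cx", "cy" (pixels), "k1" (the pictures are not rectified: a ray, as slopes to the right and down, at radius r is drawn at 1 + k1 r^2 times it, then the intrinsics apply), "position" and "rotation" of the camera in the world. Camera axes: x right, y down, z forward; pixel columns grow to the right and rows downward; lengths in m; the calibration is good to about 2 mm. A picture is of the moment at which its call begins. There is no depth.
- finish_job(): hands the job in; it is judged then, once.
The state is a dict: "clock": time; "q": joint angles; "qd": joint speeds; "joint_torque": joint torques, N m; "tool_pos": TCP position; "eef_rot": TCP orientation; "contact_force": force on the tool from outside, world axes, zero at the start; "moment": the same for the moment, N m; "opening": opening from 0.0 (shut) to 1.0 (fully open); "finger_force": force on a finger pad.
Only numpy, scipy, OpenCV 4.12 (cv2) and the standard library are available. Lean on these libraries where they do the work, as an engineer would, in place of code of your own. Each camera call takes 0.05 s, during which the arm holds its last target. There are 200 camera calls.

## Working session

There is one attempt and no reset: what is moved stays moved. The work goes in short steps, Python scripts to look and compute and a tool call to move; the robot and the scene stay as the last step left them, time stands still between calls to the robot, and variables do not carry over. Pictures are saved under pics/ and viewed, at most 14 in all, crops included, and the job is handed in when it is done.

Besides the shell and the picture viewer there is one more tool, called after "Call:" in YAML: its name, and indented under it one key for each argument. step_arm: Moves the arm, as the interface text tells. Its arguments: {"type":"object","properties":{"steps":{"type":"array"},"claw":{"type":"number"},"grip_force":{"type":"number"}},"required":["steps"]}

```bash
mkdir -p pics; cat > h.py <<'E'
import numpy as np, cv2
from plant import sensors, vision, finish_job, r
def snap(n,f=None):
    s=vision.snapshot(n)
    if f: cv2.imwrite('pics/'+f,s['img'][:,:,::-1])
    return s
def ray(s,u,v):
    K=np.array([[s['fx'],0,s['cx']],[0,s['fy'],s['cy']],[0,0,1.]])
    d=np.array([(u-s['cx'])/s['fx'],(v-s['cy'])/s['fy']]); x=d.copy()
    for _ in range(20): x=d/(1+s['k1']*(x@x))
    R=np.array(s['rotation'])
    if R.size==4:
        from scipy.spatial.transform import Rotation; R=Rotation.from_quat(R).as_matrix()
    return np.array(s['position']),R@np.array([x[0],x[1],1])
def at(s,u,v,z):
    p,d=ray(s,u,v); return p+d*(z-p[2])/d[2]
E
python3 - <<'E'
from h import *
for n in('top','side'):
    s=snap(n,n+'0.png'); print(n,{k:np.round(v,3).tolist() for k,v in s.items() if k!='img'})
print({k:np.round(v,3).tolist() for k,v in sensors.get_state().items()},r.tip_extent)
E
```

```text
top {'fx': 621.239, 'fy': 621.239, 'cx': 320.282, 'cy': 245.104, 'k1': -0.009, 'position': [0.288, 0.074, 1.403], 'rotation': [0.709, -0.703, 0.039, -0.042]}
side {'fx': 474.761, 'fy': 474.761, 'cx': 318.903, 'cy': 245.352, 'k1': -0.018, 'position': [0.126, -0.536, 0.885], 'rotation': [0.918, -0.194, 0.073, -0.338]}
{'clock': 0.1, 'q': [-1.287, 0.69, -0.195, 1.566, 0.157, 0.903, -0.215], 'qd': [-0.0, -0.001, 0.001, -0.001, 0.002, -0.0, 0.002], 'joint_torque': [-0.003, -52.85, -1.271, -15.384, -0.053, 0.002, 0.0], 'tool_pos': [0.154, 0.605, 0.257], 'eef_rot': [0.125, 0.992, -0.001, -0.0], 'contact_force': [-0.081, -0.679, -0.192], 'moment': [0.014, 0.001, 0.026], 'finger_force': 0.0, 'opening': 1.0} 0.019
```

View pics/top0.png

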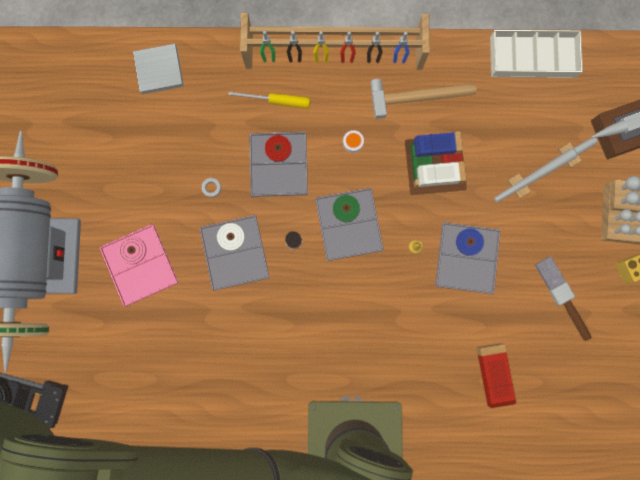

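View pics/side0.png

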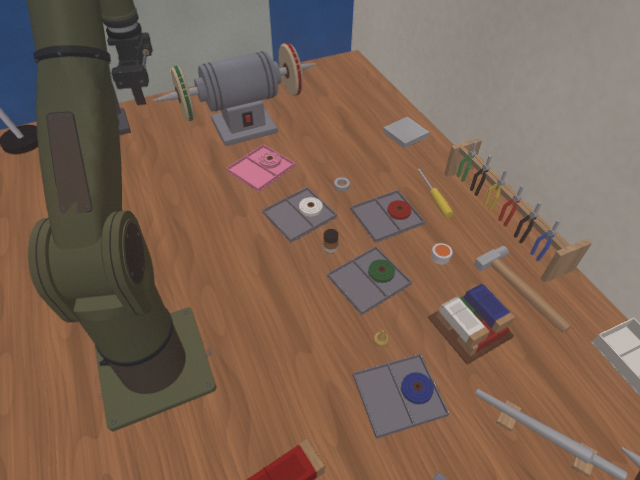

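The top view shows the stack at (437,162), with blue (438,144) and white (438,174) as the upper layer and green (left) and red (right) below. The trays are red (279,164), green (349,222), white (235,252) and blue (468,257). The pink tray at (139,265) is the look-alike. The big red bar at (497,377) is the oversized one; the small red bar is the one in the stack. I'll confirm in a crop.

```bash
cat > m.py <<'E'
from h import *
import sys
s=snap('top'); im=s['img']; hsv=cv2.cvtColor(im,cv2.COLOR_RGB2HSV)
big=cv2.resize(im[110:215,385:525],None,fx=5.5,fy=5.5,interpolation=cv2.INTER_CUBIC)
cv2.imwrite('pics/crop1.png',big[:,:,::-1])
def comps(m,amin):
    m=cv2.morphologyEx(m.astype(np.uint8),cv2.MORPH_OPEN,np.ones((2,2)))
    return sorted([c for c in cv2.findContours(m,cv2.RETR_EXTERNAL,cv2.CHAIN_APPROX_NONE)[0] if cv2.contourArea(c)>amin],key=cv2.contourArea)
def rect(c,z):
    P=np.array([at(s,*p,z)[:2] for p in c[:,0].astype(float)],np.float32)
    b=cv2.minAreaRect(P*1000); box=cv2.boxPoints(b)
    e=box[1]-box[0] if np.linalg.norm(box[1]-box[0])>np.linalg.norm(box[2]-box[1]) else box[2]-box[1]
    return np.array(b[0]),np.array(b[1]),np.degrees(np.arctan2(e[1],e[0]))%180
H,S,V=hsv[...,0].astype(int),hsv[...,1].astype(int),hsv[...,2].astype(int)
cen=dict(red=(278,148),green=(346,208),white=(231,236),blue=(469,241)); tr=dict(red=(264,180),green=(345,240),white=(225,262),blue=(460,272))
for k,(u,v) in tr.items():
    col=np.median(im[v-2:v+3,u-2:u+3].reshape(-1,3),0)
    m=(np.abs(im.astype(int)-col).max(2)<28); win=np.zeros_like(m); win[v-75:v+50,u-60:u+60]=1
    mm=cv2.morphologyEx((m&win).astype(np.uint8),cv2.MORPH_CLOSE,np.ones((5,5)))
    c=comps(mm,800)[-1]; ce,sz,an=rect(c,.008)
    wu,wv=cen[k]; w=at(s,wu,wv,.015)[:2]*1000
    d=w-ce; a=np.radians(an); ax=[np.array([np.cos(a+i*np.pi/2),np.sin(a+i*np.pi/2)]) for i in range(4)]
    x=max(ax,key=lambda t:t@d)
    print(k,'tray',ce.round(1),sz.round(1),'xdir',np.degrees(np.arctan2(x[1],x[0])).round(1),'d along',(d@x).round(1),'bed',(ce-35*x).round(1))
win=np.zeros(H.shape,bool); win[120:200,395:475]=1
for k,m in dict(blue=(H>105)&(H<130)&(S>110),white=(S<50)&(V>130)).items():
    for c in comps(m&win,100)[-1:]: print(k,cv2.boundingRect(c),*[np.round(q,1) for q in rect(c,.068)])
E
python3 m.py
```

```text
red tray [633.9 175.2] [144.  129.2] xdir 2.1 d along 37.3 bed [598.9 173.9]
green tray [496.5  12.3] [146.6 129.3] xdir 10.9 d along 37.5 bed [462.1   5.6]
white tray [429.6 272.2] [146.7 129.3] xdir 13.2 d along 38.4 bed [395.5 264.2]
blue tray [ 420.3 -255.8] [131.2 144.6] xdir -7.3 d along 39.0 bed [ 385.6 -251.4]
blue (416, 134, 41, 22) [ 667.2 -173.2] [41.  88.5] 95.9
white (418, 164, 43, 23) [ 599.6 -180.4] [46.3 91.6] 94.6
```

View pics/crop1.png

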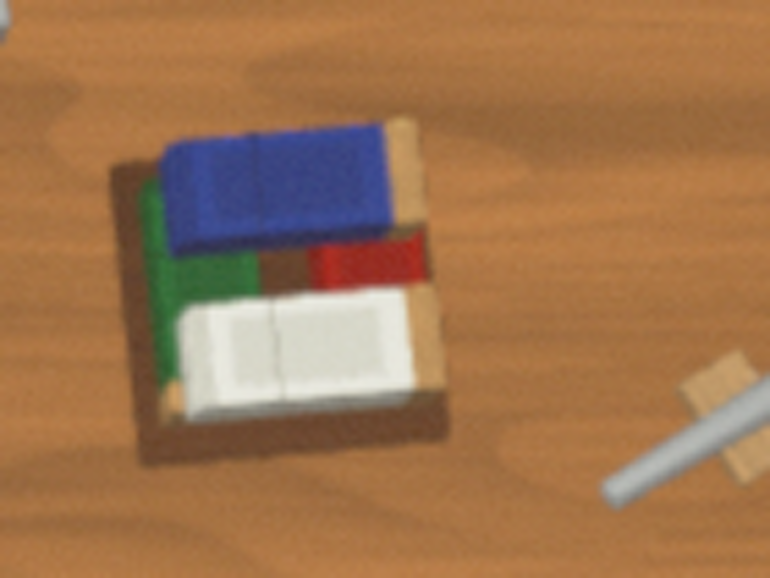

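The crop confirms it: blue and white bars are on top, with green and the small red bar below. I'll compute the bar centres from the top-face corners.

```bash
cat >> h.py <<'E'
def yaw():
    from scipy.spatial.transform import Rotation
    q=sensors.get_state()['eef_rot']; return Rotation.from_quat(q).as_matrix()
def go(x,y,z,ya=None):
    "mm target, deg yaw of tool y -> shift (cm, tool axes now), turn about tool z (deg)"
    st=sensors.get_state(); M=yaw(); d=np.array([x,y,z])/10-np.array(st['tool_pos'])*100
    cur=np.degrees(np.arctan2(M[1,1],M[0,1]))
    t=None if ya is None else -((ya-cur+180)%360-180)
    if ya is not None:
        a=np.radians(ya); N=np.array([[np.sin(a),-np.cos(a),0],[np.cos(a),np.sin(a),0],[0,0,-1]])
        print('turn',round(t,1),'then shift',(N@d).round(2),end=' | ')
    print('shift now',(M.T@d).round(2),'yaw',round(cur,1),'tilt',M[:,2].round(3),'pos',np.round(np.array(st['tool_pos'])*1000,1),'t',st['clock'],'open',st['opening'],'F',np.round(st['contact_force'],1))
E
python3 - <<'E'
from h import *
s=snap('top')
for n,c in dict(blue=[(165,148),(413,120),(425,222),(172,243)],white=[(180,305),(433,285),(445,385),(190,405)]).items():
    P=np.array([at(s,u/5.5+385-.5,v/5.5+110-.5,.068)[:2]*1000 for u,v in c]); e=(P[1]+P[2]-P[0]-P[3])/2
    print(n,P.mean(0).round(1),np.linalg.norm(e).round(1),np.linalg.norm((P[0]+P[1]-P[2]-P[3])/2).round(1),np.degrees(np.arctan2(e[1],e[0])).round(1))
B=np.array([at(s,u/5.5+384.5,v/5.5+109.5,.008)[:2]*1000 for u,v in[(110,170),(450,437),(145,465)]]);print('board',((B[0]+B[1])/2).round(1),np.linalg.norm(B[0]-B[2]),np.linalg.norm(B[1]-B[2]))
go(600,-180,160,5)
E
```

```text
blue [ 670.7 -178.9] 101.2 40.6 -83.9
white [ 604.6 -185.2] 101.8 40.8 -85.0
board [ 636.6 -183.4] 126.29232904038662 127.4100820119543
turn 70.7 then shift [82.11 37.54  9.72] | shift now [-62.58 -65.07   9.8 ] yaw 75.7 tilt [-0.    -0.001 -1.   ] pos [154.4 605.3 257.2] t 0.2 open 1.0006474552135594 F [ 0.4 -0.6  0.2]
```

Call:
step_arm:
  steps:
    - [[0, 0, 0], [0, 0, 10.1]]
    - [[0, 0, 0], [0, 0, 10.1]]
    - [[0, 0, 0], [0, 0, 10.1]]
    - [[0, 0, 0], [0, 0, 10.1]]
    - [[0, 0, 0], [0, 0, 10.1]]
    - [[0, 0, 0], [0, 0, 10.1]]
    - [[0, 0, 0], [0, 0, 10.1]]
    - [[5.2, 2.4, 0.5], [0, 0, 0]]
    - [[5.2, 2.4, 0.5], [0, 0, 0]]
    - [[5.2, 2.4, 0.5], [0, 0, 0]]
    - [[5.2, 2.4, 0.5], [0, 0, 0]]
    - [[5.2, 2.4, 0.5], [0, 0, 0]]
  claw: 0.14
  grip_force: 20

```text
clock: 1.7
tool_pos: [0.2422, 0.8422, 0.2361]
eef_rot: [0.68, 0.733, 0.002, -0.003]
contact_force: [1.2, 1.3, -0.2]
opening: 0.566
finger_force: 0.0
```

Call:
step_arm:
  steps:
    - [[5.2, 2.4, 0.5], [0, 0, 0]]
    - [[5.2, 2.4, 0.5], [0, 0, 0]]
    - [[5.2, 2.4, 0.5], [0, 0, 0]]
    - [[5.2, 2.4, 0.5], [0, 0, 0]]
    - [[5.2, 2.4, 0.5], [0, 0, 0]]
    - [[5.2, 2.4, 0.5], [0, 0, 0]]
    - [[5.2, 2.4, 0.5], [0, 0, 0]]
    - [[5.2, 2.4, 0.5], [0, 0, 0]]
    - [[5.2, 2.4, 0.5], [0, 0, 0]]
    - [[5.2, 2.4, 0.5], [0, 0, 0]]
    - [[0, 0, 0], [0, 0, 0]]

```text
clock: 3.08
tool_pos: [0.3128, 0.9603, 0.21]
eef_rot: [0.669, 0.719, 0.17, -0.083]
contact_force: [0.4, -0.4, 0.3]
opening: 0.572
finger_force: 0.0
```

```bash
python3 - <<'E'
from h import *
go(603,-184.5,160,5.3)
s=snap('wrist','w1.png'); print(np.round(s['position'],3))
E
```

```text
turn -2.5 then shift [116.67  18.32   5.  ] | shift now [-111.26   22.56  -32.95] yaw 2.8 tilt [ 0.108  0.356 -0.928] pos [312.8 960.3 210. ] t 3.075 open 0.5715129898369964 F [ 0.4 -0.4  0.3]
[0.293 0.979 0.351]
```

View pics/w1.png

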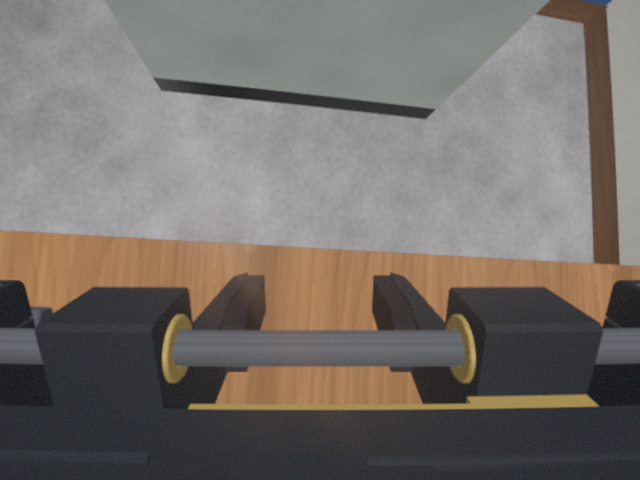

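My "then shift" formula had the tool x sign flipped, so the arm moved the wrong way. I'll fix the helper and check the surroundings before returning. The wrist view shows only the bench edge and floor beyond it.

```bash
sed -i 's/\[\[np.sin(a),-np.cos(a),0\]/[[-np.sin(a),np.cos(a),0]/' h.py; python3 - <<'E'
from h import *
a=snap('top')['img'];b=snap('side')['img']
cv2.imwrite('pics/chk.png',cv2.resize(np.hstack([a[:,:400],b[:,:400]]),(800,480))[:,:,::-1])
from scipy.spatial.transform import Rotation as R
M=yaw(); y5=np.radians(5.3); N=np.array([[-np.sin(y5),np.cos(y5),0],[np.cos(y5),np.sin(y5),0],[0,0,-1]]).T
print('det',np.linalg.det(N),np.degrees(R.from_matrix(M.T@N).as_rotvec()).round(1))
go(270,800,250)
E
```

```text
det 1.0 [  8.  -20.2  -1.1]
shift now [-13.16  -4.43  -9.92] yaw 2.8 tilt [ 0.108  0.355 -0.929] pos [312.4 960.2 209.3] t 3.225 open 0.5745176875544448 F [ 0.1 -0.2 -0.7]
```

View pics/chk.png

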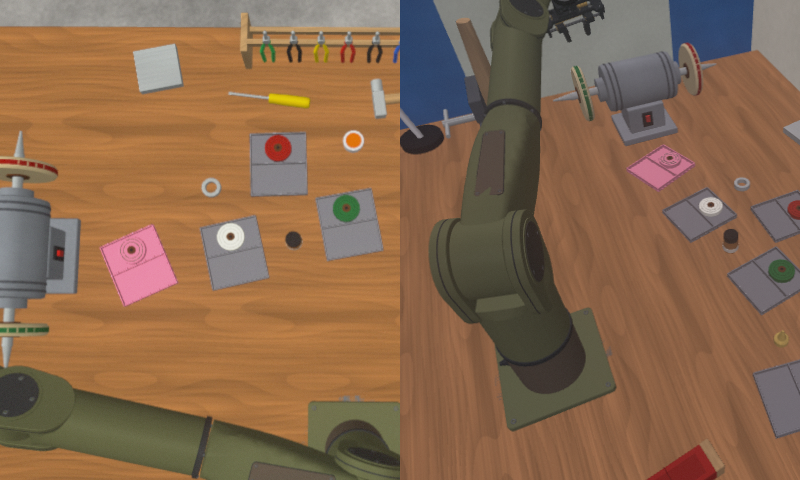

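```bash
python3 - <<'E'
from h import *
go(280,820,330)
E
```

```text
shift now [ -8.61  -2.27 -16.53] yaw 2.8 tilt [ 0.108  0.355 -0.929] pos [312.4 960.2 209.3] t 3.225 open 0.5745176875544448 F [ 0.1 -0.2 -0.7]
```

Call:
step_arm:
  steps:
    - [[-1.5, -0.4, -2.8], [0, 0, 0]]
    - [[-1.5, -0.4, -2.8], [0, 0, 0]]
    - [[-1.5, -0.4, -2.8], [0, 0, 0]]
    - [[-1.5, -0.4, -2.8], [0, 0, 0]]
    - [[-1.5, -0.4, -2.8], [0, 0, 0]]
    - [[-1.5, -0.4, -2.8], [0, 0, 0]]
    - [[0, 0, 0], [2.7, -6.7, 0]]
    - [[0, 0, 0], [2.7, -6.7, 0]]
    - [[0, 0, 0], [2.7, -6.7, 0]]
    - [[0, 0, 0], [0, 0, 0]]

```text
clock: 4.47
tool_pos: [0.2805, 0.8262, 0.3264]
eef_rot: [0.68, 0.733, 0.024, -0.018]
contact_force: [0.1, 0.7, -0.3]
opening: 0.566
finger_force: 0.0
```

```bash
python3 - <<'E'
from h import *
from scipy.spatial.transform import Rotation as R
M=yaw(); y5=np.radians(5.3); N=np.array([[-np.sin(y5),np.cos(y5),0],[np.cos(y5),np.sin(y5),0],[0,0,-1]]).T
print(np.degrees(R.from_matrix(M.T@N).as_rotvec()).round(1)); print(np.round(sensors.get_state()['q'],2))
go(420,250,280,5.3); go(603,-184.5,160,5.3)
E
```

```text
[ 0.6 -3.3 -1. ]
[-1.38  1.2   0.94  0.3  -0.89  1.7  -1.06]
turn -1.0 then shift [-58.66   8.57   4.64] | shift now [-58.68   9.52   1.33] yaw 4.3 tilt [ 0.006  0.059 -0.998] pos [280.5 826.2 326.4] t 4.475 open 0.565521027597894 F [ 0.1  0.7 -0.3]
turn -1.0 then shift [-103.62   22.77   16.64] | shift now [-104.02   24.37   10.87] yaw 4.3 tilt [ 0.006  0.059 -0.998] pos [280.5 826.2 326.4] t 4.475 open 0.565521027597894 F [ 0.1  0.7 -0.3]
```

Call:
step_arm:
  steps:
    - [[0, 0, 0], [0.6, -3.3, -1.0]]
    - [[-5.4, 0.8, 0], [0, 0, 0]]
    - [[-5.4, 0.8, 0], [0, 0, 0]]
    - [[-5.4, 0.8, 0.3], [0, 0, 0]]
    - [[-5.4, 0.8, 0.6], [0, 0, 0]]
    - [[-5.4, 0.8, 0.6], [0, 0, 0]]
    - [[-5.4, 0.8, 0.6], [0, 0, 0]]
    - [[-5.4, 0.8, 0.6], [0, 0, 0]]
    - [[-5.4, 0.8, 0.6], [0, 0, 0]]
    - [[-5.4, 0.8, 0.6], [0, 0, 0]]
    - [[-5.4, 0.8, 0.6], [0, 0, 0]]
    - [[0, 0, 0], [0, 0, 0]]

```text
clock: 5.98
tool_pos: [0.3951, 0.3315, 0.2776]
eef_rot: [0.678, 0.735, 0.002, -0.004]
contact_force: [0.1, 0.1, 0.8]
opening: 0.573
finger_force: 0.0
```

```bash
python3 - <<'E'
from h import *
print(np.round(sensors.get_state()['q'],2)); go(603,-184.5,160,5.3)
E
```

```text
[-1.34  0.73  1.01  1.9  -0.77  0.96  0.12]
turn -0.7 then shift [-53.3   15.93  11.76] | shift now [-53.21  16.6   11.25] yaw 4.6 tilt [-0.002  0.009 -1.   ] pos [395.1 331.5 277.6] t 5.975 open 0.5727146157873289 F [0.1 0.1 0.8]
```

Call:
step_arm:
  steps:
    - [[-5.3, 1.6, 1.1], [0, 0.3, -0.7]]
    - [[-5.3, 1.6, 1.1], [0, 0, 0]]
    - [[-5.3, 1.6, 1.1], [0, 0, 0]]
    - [[-5.3, 1.6, 1.1], [0, 0, 0]]
    - [[-5.3, 1.6, 1.1], [0, 0, 0]]
    - [[-5.3, 1.6, 1.1], [0, 0, 0]]
    - [[-5.3, 1.6, 1.1], [0, 0, 0]]
    - [[-5.3, 1.6, 1.1], [0, 0, 0]]
    - [[-5.3, 1.6, 1.1], [0, 0, 0]]
    - [[-5.3, 1.6, 1.1], [0, 0, 0]]
    - [[0, 0, 0], [0, 0, 0]]

```text
clock: 7.35
tool_pos: [0.6075, -0.1755, 0.1591]
eef_rot: [0.672, 0.741, 0.004, -0.005]
contact_force: [-0.9, 1.0, -0.2]
opening: 0.572
finger_force: 0.0
```

```bash
python3 - <<'E'
from h import *
print(np.round(sensors.get_state()['q'],2)); go(603,-184.5,69,5.3); snap('wrist','w2.png')
E
```

```text
[-0.15  0.95  0.73  1.65 -0.8   0.87  1.01]
turn 0.3 then shift [-0.86 -0.53  9.01] | shift now [-0.97 -0.53  9.  ] yaw 5.6 tilt [-0.002  0.012 -1.   ] pos [ 607.5 -175.5  159.1] t 7.35 open 0.5724837875962614 F [-0.9  1.  -0.2]
```

View pics/w2.png

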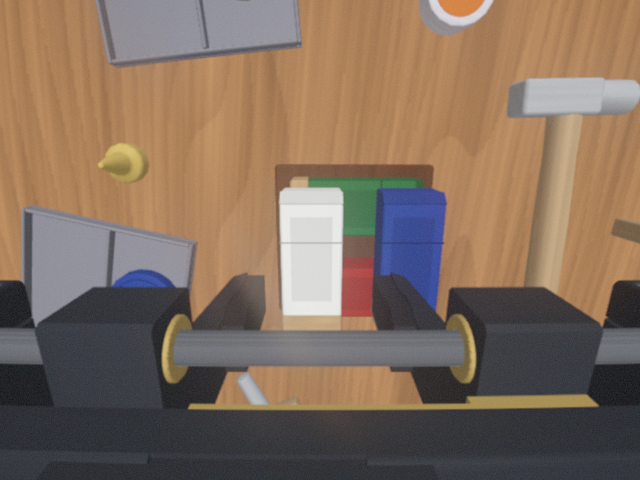

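Wrist view: white bar spans u 281–342 and blue 376–440, both parallel to the fingers; the red bar and the hub end of green show underneath. I'll measure the lateral centres from near.

```bash
python3 - <<'E'
from h import *
s=snap('wrist')
for q in[(281,230),(342,230),(281,300),(342,300),(377,230),(441,230),(312,203),(312,314),(410,205)]: print(q,(at(s,*q,.068)*1000).round(1)[:2])
for q in[(276,165),(432,165)]: print('board',(at(s,*q,.008)*1000).round(1)[:2])
for q in[(423,180),(308,180),(423,235)]: print('green',(at(s,*q,.038)*1000).round(1)[:2])
for q in[(342,258),(342,315)]: print('red',(at(s,*q,.038)*1000).round(1)[:2])
E
```

```text
(281, 230) [ 581.  -161.5]
(342, 230) [ 621.2 -157.5]
(281, 300) [ 584.5 -211.8]
(342, 300) [ 627.  -207.6]
(377, 230) [ 644.2 -155.3]
(441, 230) [ 686.6 -151.1]
(312, 203) [ 599.8 -141.6]
(312, 314) [ 607.1 -220.4]
(410, 205) [ 663.3 -136.6]
board [ 567.7 -123.3]
board [ 692.8 -110.9]
green [ 678.3 -121.6]
green [ 595.1 -129.9]
green [ 685.5 -162.4]
red [ 626.5 -186.5]
red [ 632.1 -234.5]
```

Call:
step_arm:
  steps:
    - [[-0.9, -0.45, 0], [0, -0.7, 0.3]]
    - [[0, 0, 2.2], [0, 0, 0]]
    - [[0, 0, 2.2], [0, 0, 0]]
    - [[0, 0, 2.2], [0, 0, 0]]
    - [[0, 0, 2.2], [0, 0, 0]]
    - [[0, 0, 0], [0, 0, 0]]
    - [[0, 0, 0], [0, 0, 0]]

```text
clock: 8.32
tool_pos: [0.606, -0.1814, 0.0718]
eef_rot: [0.673, 0.74, 0.002, -0.001]
contact_force: [0.2, -1.3, -0.0]
opening: 0.575
finger_force: 0.0
```

```bash
python3 - <<'E'
from h import *
go(603.5,-184.5,69,5.3)
E
```

```text
turn 0.2 then shift [-0.28 -0.28  0.28] | shift now [-0.28 -0.28  0.28] yaw 5.5 tilt [ 0.001  0.003 -1.   ] pos [ 606.  -181.4   71.8] t 8.325 open 0.5751977162269013 F [ 0.2 -1.3 -0. ]
```

Call:
step_arm:
  steps:
    - [[-0.35, -0.35, 0.3], [0, 0, 0]]
    - [[0, 0, 0], [0, 0, 0]]
    - [[0, 0, 0], [0, 0, 0]]

```text
clock: 8.7
tool_pos: [0.6027, -0.1848, 0.0688]
eef_rot: [0.673, 0.74, 0.002, -0.001]
contact_force: [-0.3, -0.7, -0.1]
opening: 0.57
finger_force: 0.0
```

Call:
step_arm:
  steps:
    - [[0, 0, 0], [0, 0, 0]]
    - [[0, 0, 0], [0, 0, 0]]
    - [[0, 0, 0], [0, 0, 0]]
    - [[0, 0, 0], [0, 0, 0]]
  claw: -1
  grip_force: 20

```text
clock: 9.2
tool_pos: [0.6029, -0.1846, 0.0687]
eef_rot: [0.672, 0.74, 0.002, -0.001]
contact_force: [0.5, 0.6, 1.8]
opening: 0.474
finger_force: 20.0
```

Call:
step_arm:
  steps:
    - [[0, 0, -1], [0, 0, 0]]
    - [[0, 0, -3], [0, 0, 0]]
    - [[0, 0, -4], [0, 0, 0]]
    - [[0, 0, 0], [0, 0, 0]]

```text
clock: 9.7
tool_pos: [0.604, -0.1865, 0.1518]
eef_rot: [0.673, 0.74, 0.002, 0.002]
contact_force: [0.6, -0.7, -1.1]
opening: 0.474
finger_force: 20.0
```

```bash
python3 - <<'E'
from h import *
go(395.5,264.2,140,13.2)
E
```

```text
turn -7.7 then shift [ 48.64 -10.     1.18] | shift now [ 46.84 -16.47   1.09] yaw 5.5 tilt [ 0.006  0.001 -1.   ] pos [ 604.  -186.5  151.8] t 9.7 open 0.4736871645938891 F [ 0.6 -0.7 -1.1]
```

Call:
step_arm:
  steps:
    - [[0, 0, 0], [0, 0, -7.7]]
    - [[4, -0.8, 0], [0, 0, 0]]
    - [[5, -1, 0], [0, 0, 0]]
    - [[5, -1, 0], [0, 0, 0]]
    - [[5, -1.1, 0], [0, 0, 0]]
    - [[5, -1.1, 0], [0, 0, 0]]
    - [[5, -1, 0], [0, 0, 0]]
    - [[5, -1, 0], [0, 0, 0]]
    - [[5, -1, 0], [0, 0, 0]]
    - [[5, -1, 0], [0, 0, 0]]
    - [[4.6, -1, 0], [0, 0, 0]]
    - [[0, 0, 0], [0, 0, 0]]

```text
clock: 11.2
tool_pos: [0.3913, 0.2693, 0.1488]
eef_rot: [0.618, 0.786, 0.001, -0.003]
contact_force: [-0.2, -1.3, -2.1]
opening: 0.475
finger_force: 20.0
```

```bash
python3 - <<'E'
from h import *
go(395.5,264.2,37,13.2)
E
```

```text
turn 0.5 then shift [-0.59  0.3  11.18] | shift now [-0.65  0.31 11.18] yaw 13.7 tilt [-0.003  0.005 -1.   ] pos [391.3 269.3 148.8] t 11.2 open 0.47500276186730994 F [-0.2 -1.3 -2.1]
```

Call:
step_arm:
  steps:
    - [[-0.6, 0.3, 2], [0, -0.3, 0.5]]
    - [[0, 0, 3.5], [0, 0, 0]]
    - [[0, 0, 3], [0, 0, 0]]
    - [[0, 0, 2], [0, 0, 0]]
    - [[0, 0, 0], [0, 0, 0]]
    - [[0, 0, 0], [0, 0, 0]]

```text
clock: 11.95
tool_pos: [0.3993, 0.2595, 0.0454]
eef_rot: [0.625, 0.781, -0.0, 0.002]
contact_force: [0.1, -0.7, -1.4]
opening: 0.471
finger_force: 20.0
```

```bash
python3 - <<'E'
from h import *
go(395.5,264.2,34,13.2); snap('wrist','w3.png')
E
```

```text
turn -0.6 then shift [ 0.55 -0.26  1.14] | shift now [ 0.55 -0.27  1.13] yaw 12.6 tilt [ 0.002 -0.002 -1.   ] pos [399.3 259.5  45.4] t 11.95 open 0.47135536045971743 F [ 0.1 -0.7 -1.4]
```

View pics/w3.png

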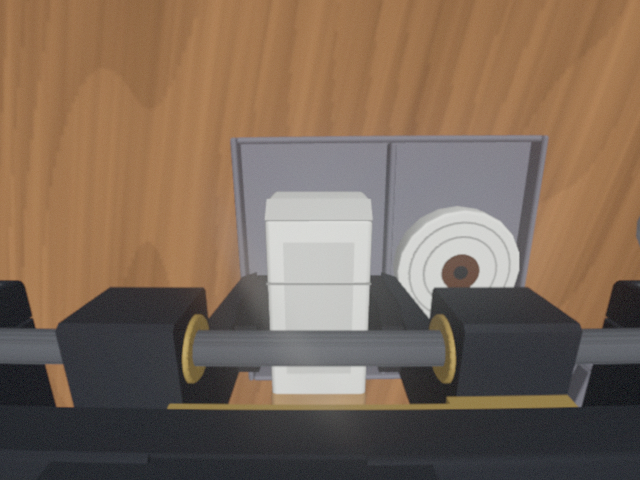

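```bash
python3 - <<'E'
from h import *
s=snap('wrist'); M=yaw(); t=np.array(sensors.get_state()['tool_pos'])
for n,u,v,z in[('barfar',320,193,.0376),('bevel',320,218,.0446),('barnear',320,400,.0446),('wallfar',320,142,.012),('wallnear',260,376,.012),('wallL',239,160,.012),('wallR',388,160,.012),('barL',266,230,.0446),('barR',371,230,.0446)]:
    print(n,((at(s,u,v,z)-t)@M*1000).round(1))
E
```

```text
barfar [48.3  0.2  8. ]
bevel [39.7  0.2  1. ]
barnear [-44.6   0.1   1.2]
wallfar [67.8  0.3 33.5]
wallnear [-57.1 -33.1  33.7]
wallL [ 59.9 -37.   33.5]
wallR [59.8 31.7 33.7]
barL [ 35.  -20.7   1. ]
barR [34.9 19.9  1.1]
```

The bar and compartment walls agree with the tray estimate, so I shift +0.6, −0.26 cm and lower.

Call:
step_arm:
  steps:
    - [[0.6, -0.26, 0], [0, 0, -0.6]]
    - [[0, 0, 0.5], [0, 0, 0]]
    - [[0, 0, 0.4], [0, 0, 0]]
    - [[0, 0, 0.1], [0, 0, 0]]
    - [[0, 0, 0], [0, 0, 0]]
    - [[0, 0, 0], [0, 0, 0]]

```text
clock: 12.8
tool_pos: [0.3951, 0.2654, 0.035]
eef_rot: [0.621, 0.784, 0.0, 0.001]
contact_force: [-0.1, 0.0, -1.4]
opening: 0.475
finger_force: 20.0
```

```bash
python3 - <<'E'
from h import *
go(395.5,264.2,34,13.2)
E
```

```text
turn 0.1 then shift [-0.12  0.01  0.1 ] | shift now [-0.12  0.01  0.1 ] yaw 13.3 tilt [ 0.002 -0.001 -1.   ] pos [395.1 265.4  35. ] t 12.8 open 0.4754606754243233 F [-0.1  0.  -1.4]
```

Call:
step_arm:
  steps:
    - [[0, 0, 0.1], [0, 0, 0]]
    - [[0, 0, 0.05], [0, 0, 0]]
    - [[0, 0, 0], [0, 0, 0]]

```text
clock: 13.18
tool_pos: [0.3951, 0.2654, 0.0337]
eef_rot: [0.621, 0.784, 0.0, 0.001]
contact_force: [-0.6, -1.7, 0.7]
opening: 0.473
finger_force: 20.0
```

Call:
step_arm:
  steps:
    - [[0, 0, 0], [0, 0, 0]]
    - [[0, 0, 0], [0, 0, 0]]
    - [[0, 0, 0], [0, 0, 0]]
    - [[0, 0, -1], [0, 0, 0]]
    - [[0, 0, -3], [0, 0, 0]]
    - [[0, 0, -5], [0, 0, 0]]
    - [[0, 0, -3], [0, 0, 0]]
    - [[0, 0, 0], [0, 0, 0]]
  claw: 0.14

```text
clock: 14.18
tool_pos: [0.3956, 0.2664, 0.1557]
eef_rot: [0.62, 0.784, 0.002, 0.002]
contact_force: [0.5, -0.4, -0.7]
opening: 0.569
finger_force: 0.0
```

```bash
python3 - <<'E'
from h import *
s=snap('wrist','w4.png'); go(669,-178.5,160,5.3)
s=snap('top'); cv2.imwrite('pics/t4.png',cv2.resize(s['img'][110:310,190:510],None,fx=2,fy=2)[:,:,::-1])
E
```

```text
turn 8.0 then shift [-46.82  23.19  -0.56] | shift now [-49.59  16.43  -0.46] yaw 13.3 tilt [ 0.004 -0.    -1.   ] pos [394.9 266.2 154.4] t 14.225 open 0.5671159023970666 F [ 0.1 -0.5 -0.4]
```

View pics/w4.png

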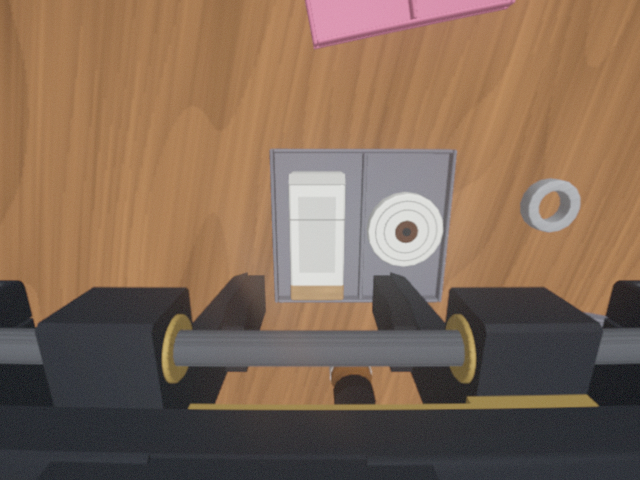

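White lies in its compartment (bar u 289–345, v 172–299, inside walls 274–362). Next, blue.

Call:
step_arm:
  steps:
    - [[0, 0, 0], [0, 0, 8.0]]
    - [[-5, 2.4, 0], [0, 0, 0]]
    - [[-5.2, 2.6, 0], [0, 0, 0]]
    - [[-5.2, 2.6, 0], [0, 0, 0]]
    - [[-5.2, 2.6, 0], [0, 0, 0]]
    - [[-5.2, 2.6, 0], [0, 0, 0]]
    - [[-5.2, 2.6, 0], [0, 0, 0]]
    - [[-5.2, 2.6, 0], [0, 0, 0]]
    - [[-5.2, 2.6, 0], [0, 0, 0]]
    - [[-5.2, 2.6, 0], [0, 0, 0]]
    - [[0, 0, 0], [0, 0, 0]]
    - [[0, 0, 0], [0, 0, 0]]

```text
clock: 15.78
tool_pos: [0.6676, -0.1761, 0.1527]
eef_rot: [0.674, 0.739, 0.0, -0.001]
contact_force: [-0.2, -0.1, 0.1]
opening: 0.567
finger_force: 0.0
```

```bash
cat > wm.py <<'E'
from h import *
import sys
# wrist: find rect of colour near given height: python wm.py colour z
s=snap('wrist'); hsv=cv2.cvtColor(s['img'],cv2.COLOR_RGB2HSV).astype(int); H,S,V=hsv[...,0],hsv[...,1],hsv[...,2]
m=dict(blue=(H>105)&(H<130)&(S>110),white=(S<50)&(V>130),green=(H>45)&(H<80)&(S>110),red=((H<6)|(H>174))&(S>150))[sys.argv[1]]
z=float(sys.argv[2])
for c in cv2.findContours(cv2.morphologyEx(m.astype(np.uint8),cv2.MORPH_OPEN,np.ones((3,3))),0,1)[0]:
    if cv2.contourArea(c)<600: continue
    print('bbox',cv2.boundingRect(c)); P=np.array([at(s,*p,z)[:2]*1000 for p in c[:,0].astype(float)],np.float32)
    b=cv2.minAreaRect(P); print(np.round(b[0],1),np.round(b[1],1),round(b[2],1),'corners',cv2.boxPoints(b).round(0).tolist())
E
python3 wm.py blue .068; python3 -c "
from h import *; go(669,-178.5,69,5.3)"
```

```text
bbox (36, 265, 71, 52)
[ 495.9 -217.5] [54.5 26.5] 31.9 corners [[466.0, -221.0], [480.0, -243.0], [526.0, -214.0], [512.0, -192.0]]
bbox (291, 178, 66, 131)
[ 669.9 -173.3] [40.9 88.4] 5.5 corners [[645.0, -131.0], [654.0, -219.0], [695.0, -215.0], [686.0, -127.0]]
turn 0.0 then shift [-0.35  0.1   8.4 ] | shift now [-0.37  0.1   8.4 ] yaw 5.3 tilt [-0.001  0.002 -1.   ] pos [ 667.7 -175.1  153. ] t 15.825 open 0.5700304837212706 F [ 0.3  0.1 -0.7]
```

Call:
step_arm:
  steps:
    - [[-0.4, 0.2, 1], [0, 0, 0]]
    - [[0, 0, 2.5], [0, 0, 0]]
    - [[0, 0, 2.5], [0, 0, 0]]
    - [[0, 0, 2.2], [0, 0, 0]]
    - [[0, 0, 0], [0, 0, 0]]
    - [[0, 0, 0], [0, 0, 0]]

```text
clock: 16.58
tool_pos: [0.6717, -0.1811, 0.0732]
eef_rot: [0.674, 0.739, 0.0, 0.002]
contact_force: [0.6, -0.2, 0.0]
opening: 0.573
finger_force: 0.0
```

```bash
python3 -c "
from h import *; go(670,-179,69,5.3)"
```

```text
turn -0.0 then shift [ 0.22 -0.15  0.42] | shift now [ 0.22 -0.15  0.42] yaw 5.3 tilt [ 0.003 -0.002 -1.   ] pos [ 671.7 -181.1   73.2] t 16.575 open 0.5729376000186714 F [ 0.6 -0.2  0. ]
```

Call:
step_arm:
  steps:
    - [[0.2, -0.15, 0.4], [0, 0, 0]]
    - [[0, 0, 0], [0, 0, 0]]
    - [[0, 0, 0], [0, 0, 0]]

```text
clock: 16.95
tool_pos: [0.6698, -0.1791, 0.069]
eef_rot: [0.674, 0.739, 0.0, 0.001]
contact_force: [-0.2, -0.0, 0.9]
opening: 0.572
finger_force: 0.0
```

Call:
step_arm:
  steps:
    - [[0, 0, 0], [0, 0, 0]]
    - [[0, 0, 0], [0, 0, 0]]
    - [[0, 0, 0], [0, 0, 0]]
    - [[0, 0, 0], [0, 0, 0]]
  claw: -1

```text
clock: 17.45
tool_pos: [0.67, -0.1792, 0.0689]
eef_rot: [0.674, 0.739, 0.0, 0.002]
contact_force: [0.8, -0.2, 1.6]
opening: 0.472
finger_force: 20.0
```

Call:
step_arm:
  steps:
    - [[0, 0, -1], [0, 0, 0]]
    - [[0, 0, -3], [0, 0, 0]]
    - [[0, 0, -4], [0, 0, 0]]
    - [[0, 0, 0], [0, 0, 0]]

```text
clock: 17.95
tool_pos: [0.6709, -0.1802, 0.152]
eef_rot: [0.674, 0.739, 0.001, 0.004]
contact_force: [0.3, -0.4, -3.1]
opening: 0.477
finger_force: 20.0
```

```bash
python3 -c "
from h import *; go(385.6,-251.4,150,-7.3)"
```

```text
turn 12.6 then shift [-10.69 -27.39   0.2 ] | shift now [-4.470e+00 -2.906e+01  2.000e-02] yaw 5.3 tilt [ 0.007 -0.004 -1.   ] pos [ 670.9 -180.2  152. ] t 17.95 open 0.47689623677761556 F [ 0.3 -0.4 -3.1]
```

Call:
step_arm:
  steps:
    - [[0, 0, 0], [0, 0, 6.3]]
    - [[0, 0, 0], [0, 0, 6.3]]
    - [[-1.7, -4.5, 0], [0, 0, 0]]
    - [[-1.8, -4.6, 0], [0, 0, 0]]
    - [[-1.8, -4.6, 0], [0, 0, 0]]
    - [[-1.8, -4.6, 0], [0, 0, 0]]
    - [[-1.8, -4.6, 0], [0, 0, 0]]
    - [[-1.8, -4.5, 0], [0, 0, 0]]
    - [[0, 0, 3], [0, 0, 0]]
    - [[0, 0, 0], [0, 0, 0]]

```text
clock: 19.2
tool_pos: [0.3825, -0.2493, 0.1167]
eef_rot: [0.751, 0.66, 0.0, -0.001]
contact_force: [-1.0, -0.0, -2.5]
opening: 0.475
finger_force: 20.0
```

```bash
python3 -c "
from h import *; go(385.6,-251.4,45,-7.3)"
```

```text
turn -0.1 then shift [-0.17  0.33  7.17] | shift now [-0.18  0.34  7.17] yaw -7.4 tilt [-0.002  0.002 -1.   ] pos [ 382.5 -249.3  116.7] t 19.2 open 0.4753265418178165 F [-1.  -0.  -2.5]
```

Call:
step_arm:
  steps:
    - [[-0.2, 0.35, 1], [0, 0, 0]]
    - [[0, 0, 2.5], [0, 0, 0]]
    - [[0, 0, 2.5], [0, 0, 0]]
    - [[0, 0, 1.2], [0, 0, 0]]
    - [[0, 0, 0], [0, 0, 0]]
    - [[0, 0, 0], [0, 0, 0]]

```text
clock: 19.95
tool_pos: [0.3881, -0.2529, 0.0465]
eef_rot: [0.751, 0.661, 0.0, 0.002]
contact_force: [0.5, -0.6, -2.9]
opening: 0.474
finger_force: 20.0
```

```bash
python3 -c "
from h import *; go(385.6,-251.4,34,-7.3); snap('wrist','w5.png')"
```

```text
turn 0.0 then shift [ 0.12 -0.27  1.25] | shift now [ 0.12 -0.27  1.25] yaw -7.3 tilt [ 0.003 -0.002 -1.   ] pos [ 388.1 -252.9   46.5] t 19.95 open 0.47414152264658865 F [ 0.5 -0.6 -2.9]
```

View pics/w5.png

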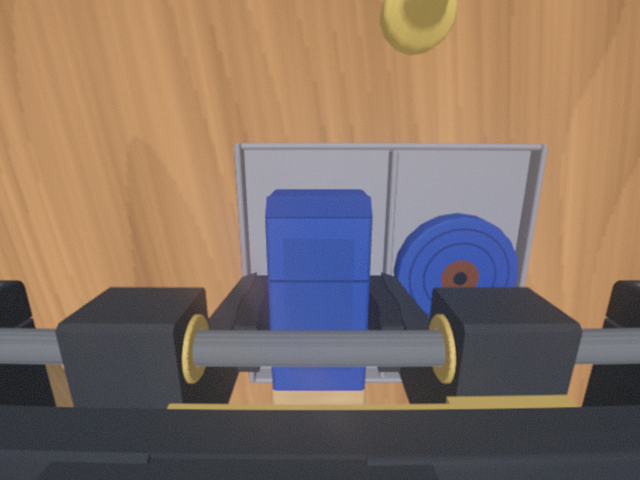

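Blue bar (u 266–371) over the blue tray's empty compartment (u 243–388), same geometry as white. Lower.

Call:
step_arm:
  steps:
    - [[0.15, -0.27, 0], [0, 0, 0]]
    - [[0, 0, 0.5], [0, 0, 0]]
    - [[0, 0, 0.5], [0, 0, 0]]
    - [[0, 0, 0.3], [0, 0, 0]]
    - [[0, 0, 0], [0, 0, 0]]
    - [[0, 0, 0], [0, 0, 0]]

```text
clock: 20.75
tool_pos: [0.3863, -0.2518, 0.0343]
eef_rot: [0.751, 0.66, -0.0, -0.0]
contact_force: [-0.0, 0.1, -2.5]
opening: 0.473
finger_force: 20.0
```

Call:
step_arm:
  steps:
    - [[0, 0, 0.07], [0, 0, 0]]
    - [[0, 0, 0], [0, 0, 0]]
    - [[0, 0, 0], [0, 0, 0]]

```text
clock: 21.12
tool_pos: [0.3864, -0.2519, 0.0339]
eef_rot: [0.751, 0.66, -0.0, -0.0]
contact_force: [0.5, 0.4, -0.1]
opening: 0.473
finger_force: 20.0
```

Call:
step_arm:
  steps:
    - [[0, 0, 0], [0, 0, 0]]
    - [[0, 0, 0], [0, 0, 0]]
    - [[0, 0, 0], [0, 0, 0]]
    - [[0, 0, -1], [0, 0, 0]]
    - [[0, 0, -3], [0, 0, 0]]
    - [[0, 0, -5], [0, 0, 0]]
    - [[0, 0, -3], [0, 0, 0]]
    - [[0, 0, 0], [0, 0, 0]]
  claw: 0.14

```text
clock: 22.12
tool_pos: [0.3874, -0.2522, 0.1559]
eef_rot: [0.751, 0.661, 0.0, 0.002]
contact_force: [0.0, 0.8, -0.3]
opening: 0.572
finger_force: 0.0
```

```bash
python3 - <<'E'
from h import *
s=snap('top'); im=s['img']
w=snap('wrist')['img']
cv2.imwrite('pics/t5.png',np.hstack([cv2.resize(im[120:200,395:475],(480,480),interpolation=2),cv2.resize(w,(320,240)).repeat(2,0)[:480]])[:,:,::-1])
hsv=cv2.cvtColor(im,cv2.COLOR_RGB2HSV).astype(int);H,S=hsv[...,0],hsv[...,1]
for n,m in dict(green=(H>45)&(H<85)&(S>110),red=((H<6)|(H>174))&(S>150)).items():
    mm=np.zeros(H.shape,np.uint8); mm[120:200,395:475]=m[120:200,395:475]
    c=max(cv2.findContours(mm,0,1)[0],key=cv2.contourArea)
    P=np.array([at(s,*p,.038)[:2]*1000 for p in c[:,0].astype(float)],np.float32);b=cv2.minAreaRect(P)
    print(n,cv2.boundingRect(c),np.round(b[0],1),np.round(b[1],1),b[2]); print(cv2.boxPoints(b).round(0).tolist())
go(636,-180,160,-84.7)
E
```

```text
green (411, 142, 23, 37) [ 640.4 -147.1] [81.9 44.8] 5.443155765533447
[[598.0, -129.0], [602.0, -173.0], [683.0, -165.0], [679.0, -121.0]]
red (440, 139, 24, 37) [ 646.9 -213.7] [82.4 46.7] 5.482697486877441
[[604.0, -194.0], [608.0, -241.0], [690.0, -233.0], [686.0, -187.0]]
turn 77.4 then shift [25.49 -4.81 -0.62] | shift now [10.24 23.83 -0.62] yaw -7.3 tilt [-0.     0.001 -1.   ] pos [ 386.6 -251.4  153.8] t 22.225 open 0.5674253891412996 F [-1.7  0.6 -0.1]
```

View pics/t5.png

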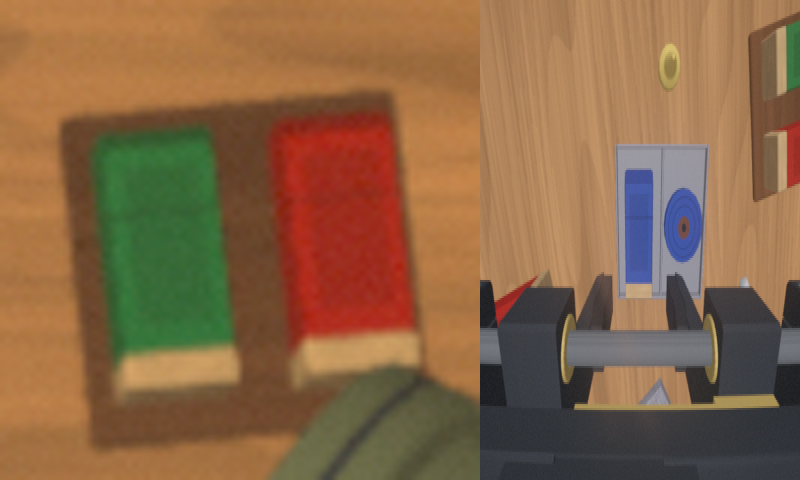

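Blue is placed. The small green and red bars lie uncovered on the board, paper ends towards the robot. Red next, with the tool turned about 90°.

Call:
step_arm:
  steps:
    - [[0, 0, 0], [0, 0, 9.7]]
    - [[0, 0, 0], [0, 0, 9.7]]
    - [[0, 0, 0], [0, 0, 9.7]]
    - [[0, 0, 0], [0, 0, 9.7]]
    - [[0, 0, 0], [0, 0, 9.7]]
    - [[0, 0, 0], [0, 0, 9.7]]
    - [[0, 0, 0], [0, 0, 9.6]]
    - [[0, 0, 0], [0, 0, 9.6]]
    - [[4.3, -0.2, 0], [0, 0, 0]]
    - [[5, -0.3, 0], [0, 0, 0]]
    - [[5, -0.3, 0], [0, 0, 0]]
    - [[5, -0.3, 0], [0, 0, 0]]

```text
clock: 23.72
tool_pos: [0.5783, -0.2223, 0.1517]
eef_rot: [0.999, 0.046, -0.002, -0.001]
contact_force: [-0.1, -0.7, 0.1]
opening: 0.573
finger_force: 0.0
```

Call:
step_arm:
  steps:
    - [[3, -0.1, 0], [0, 0, 0]]
    - [[0, 0, 0], [0, 0, 0]]
    - [[0, 0, 0], [0, 0, 0]]

```text
clock: 24.1
tool_pos: [0.6054, -0.2199, 0.1524]
eef_rot: [0.999, 0.045, -0.002, -0.001]
contact_force: [-0.9, -1.0, -0.6]
opening: 0.568
finger_force: 0.0
```

```bash
python3 wm.py red .038;python3 wm.py green .038; python3 -c "
from h import *; go(639,-215,39,-84.7); snap('wrist','w6.png')"
```

```text
bbox (291, 116, 61, 123)
[ 647. -218.] [85.3 41.5] 5.4 corners [[603.0, -201.0], [607.0, -243.0], [691.0, -235.0], [687.0, -193.0]]
bbox (0, 250, 76, 67)
[550.8  -6.4] [52.4 54.5] 37.2 corners [[513.0, -1.0], [546.0, -44.0], [588.0, -12.0], [555.0, 31.0]]
bbox (199, 119, 57, 107)
[ 645.2 -153.5] [74.3 36.4] 6.6 corners [[606.0, -140.0], [610.0, -176.0], [684.0, -167.0], [680.0, -131.0]]
turn -0.2 then shift [ 3.38 -0.2  11.42] | shift now [ 3.41 -0.2  11.41] yaw -84.9 tilt [-0.002  0.001 -1.   ] pos [ 605.5 -220.1  153.2] t 24.2 open 0.5685149163242788 F [-0.5 -0.6 -0.4]
```

View pics/w6.png

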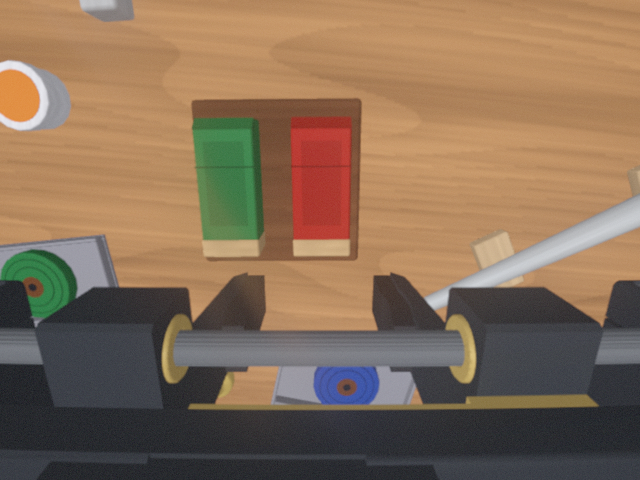

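Red bar (u 291–352, v 116–255) sits below and ahead of the fingers; its centre works out at (639, −218.5).

Call:
step_arm:
  steps:
    - [[3.4, 0.15, 0], [0, 0, -0.2]]
    - [[0, 0, 3], [0, 0, 0]]
    - [[0, 0, 3], [0, 0, 0]]
    - [[0, 0, 3], [0, 0, 0]]
    - [[0, 0, 1.5], [0, 0, 0]]
    - [[0, 0, 0], [0, 0, 0]]
    - [[0, 0, 0], [0, 0, 0]]

```text
clock: 25.12
tool_pos: [0.6419, -0.2185, 0.05]
eef_rot: [0.999, 0.048, 0.001, 0.0]
contact_force: [-0.3, 0.2, -0.0]
opening: 0.569
finger_force: 0.0
```

```bash
python3 -c "
from h import *; go(639,-218.5,39,-84.7)"
```

```text
turn 0.2 then shift [-0.29 -0.03  1.1 ] | shift now [-0.29 -0.03  1.1 ] yaw -84.5 tilt [ 0.001 -0.001 -1.   ] pos [ 641.9 -218.5   50. ] t 25.125 open 0.5687740247750149 F [-0.3  0.2 -0. ]
```

Call:
step_arm:
  steps:
    - [[-0.3, 0, 0.6], [0, 0, 0.2]]
    - [[0, 0, 0.5], [0, 0, 0]]
    - [[0, 0, 0], [0, 0, 0]]
    - [[0, 0, 0], [0, 0, 0]]

```text
clock: 25.62
tool_pos: [0.6384, -0.2181, 0.0377]
eef_rot: [0.999, 0.046, -0.0, -0.0]
contact_force: [-1.0, 0.7, 1.1]
opening: 0.571
finger_force: 0.0
```

Call:
step_arm:
  steps:
    - [[0, 0, 0], [0, 0, 0]]
    - [[0, 0, 0], [0, 0, 0]]
    - [[0, 0, 0], [0, 0, 0]]
    - [[0, 0, 0], [0, 0, 0]]
  claw: -1

```text
clock: 26.12
tool_pos: [0.6385, -0.2182, 0.0377]
eef_rot: [0.999, 0.046, -0.0, 0.0]
contact_force: [-0.1, -1.6, 0.6]
opening: 0.472
finger_force: 20.0
```

Call:
step_arm:
  steps:
    - [[0, 0, -1], [0, 0, 0]]
    - [[0, 0, -3], [0, 0, 0]]
    - [[0, 0, -4], [0, 0, 0]]
    - [[0, 0, -3], [0, 0, 0]]
    - [[0, 0, 0], [0, 0, 0]]

```text
clock: 26.75
tool_pos: [0.6396, -0.219, 0.1503]
eef_rot: [0.999, 0.046, 0.002, 0.001]
contact_force: [1.2, 0.3, -2.8]
opening: 0.475
finger_force: 20.0
```

```bash
python3 -c "
from h import *; go(598.9,173.9,150,2.1);print(np.round(sensors.get_state()['q'],2))"
```

```text
turn -86.8 then shift [ 3.941e+01 -2.620e+00  3.000e-02] | shift now [ -0.43 -39.5   -0.05] yaw -84.7 tilt [ 0.004 -0.002 -1.   ] pos [ 639.6 -219.   150.3] t 26.75 open 0.47537803805591 F [ 1.2  0.3 -2.8]
[-0.1   1.02  0.77  1.52 -0.82  0.95 -0.54]
```

Call:
step_arm:
  steps:
    - [[0, 0, 0], [0, 0, -9.65]]
    - [[0, 0, 0], [0, 0, -9.65]]
    - [[0, 0, 0], [0, 0, -9.65]]
    - [[0, 0, 0], [0, 0, -9.65]]
    - [[0, 0, 0], [0, 0, -9.65]]
    - [[0, 0, 0], [0, 0, -9.65]]
    - [[0, 0, 0], [0, 0, -9.65]]
    - [[0, 0, 0], [0, 0, -9.65]]
    - [[0, 0, 0], [0, 0, -9.6]]
    - [[4, -0.2, 0], [0, 0, 0]]
    - [[5, -0.3, 0], [0, 0, 0]]
    - [[5, -0.4, 0], [0, 0, 0]]

```text
clock: 28.25
tool_pos: [0.6231, -0.0766, 0.1459]
eef_rot: [0.694, 0.72, -0.001, -0.002]
contact_force: [1.8, 0.2, -1.2]
opening: 0.475
finger_force: 20.0
```

Call:
step_arm:
  steps:
    - [[5, -0.4, 0], [0, 0, 0]]
    - [[5, -0.4, 0], [0, 0, 0]]
    - [[5, -0.4, 0], [0, 0, 0]]
    - [[5, -0.3, 0], [0, 0, 0]]
    - [[5, -0.2, 0], [0, 0, 0]]
    - [[0, 0, 3], [0, 0, 0]]
    - [[0, 0, 0], [0, 0, 0]]

```text
clock: 29.12
tool_pos: [0.5952, 0.1711, 0.1146]
eef_rot: [0.694, 0.72, -0.003, -0.002]
contact_force: [-0.3, -0.7, -1.2]
opening: 0.473
finger_force: 20.0
```

```bash
python3 -c "
from h import *; go(598.9,173.9,45,2.1)"
```

```text
turn 0.1 then shift [0.27 0.38 6.96] | shift now [0.27 0.43 6.95] yaw 2.2 tilt [-0.008 -0.001 -1.   ] pos [595.2 171.1 114.6] t 29.125 open 0.4732427392285755 F [-0.3 -0.7 -1.2]
```

Call:
step_arm:
  steps:
    - [[0.25, 0.35, 1], [0, 0, 0]]
    - [[0, 0, 2.5], [0, 0, 0]]
    - [[0, 0, 2.5], [0, 0, 0]]
    - [[0, 0, 1.0], [0, 0, 0]]
    - [[0, 0, 0], [0, 0, 0]]
    - [[0, 0, 0], [0, 0, 0]]

```text
clock: 29.88
tool_pos: [0.6025, 0.1732, 0.0488]
eef_rot: [0.694, 0.72, 0.001, 0.0]
contact_force: [-0.4, -0.2, -1.3]
opening: 0.478
finger_force: 20.0
```

```bash
python3 -c "
from h import *; go(598.9,173.9,33,2.1); snap('wrist','w7.png')"
```

```text
turn -0.0 then shift [ 0.09 -0.36  1.58] | shift now [ 0.08 -0.36  1.58] yaw 2.1 tilt [ 0.001  0.001 -1.   ] pos [602.5 173.2  48.8] t 29.875 open 0.47783375516872456 F [-0.4 -0.2 -1.3]
```

View pics/w7.png

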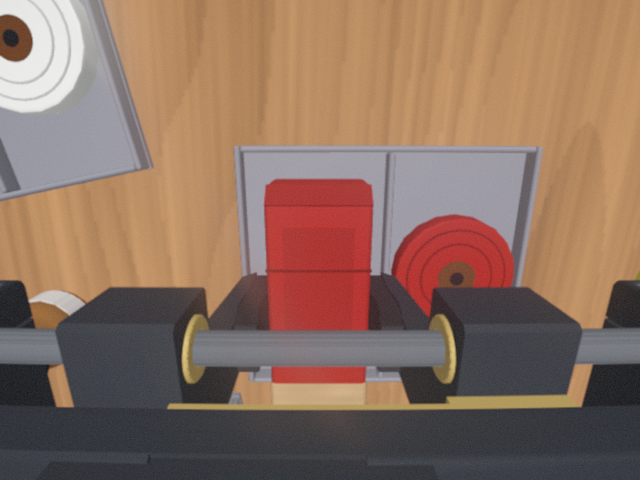

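Red bar over the red tray's empty compartment; its far end (row 180) sits a bit forward compared with blue (row 190). Measuring the end gap.

```bash
python3 - <<'E'
from h import *
s=snap('wrist'); M=yaw(); t=np.array(sensors.get_state()['tool_pos'])
for n,u,v,z in[('barfar',320,180,.0421),('bevel',320,205,.0491),('barnear',320,402,.0491),('wallfar',320,152,.012),('wallnear',260,379,.012),('wallL',241,160,.012),('wallR',388,160,.012)]:
    print(n,((at(s,u,v,z)-t)@M*1000).round(1))
E
```

```text
barfar [53.6  0.4  6.7]
bevel [45.   0.3 -0.3]
barnear [-44.3   0.3  -0.4]
wallfar [63.4  0.5 36.8]
wallnear [-61.5 -33.6  36.7]
wallL [ 59.9 -36.7  36.8]
wallR [59.7 32.5 36.8]
```

Call:
step_arm:
  steps:
    - [[-0.3, -0.3, 0], [0, 0, 0]]
    - [[0, 0, 0.6], [0, 0, 0]]
    - [[0, 0, 0.5], [0, 0, 0]]
    - [[0, 0, 0.4], [0, 0, 0]]
    - [[0, 0, 0], [0, 0, 0]]
    - [[0, 0, 0], [0, 0, 0]]

```text
clock: 30.72
tool_pos: [0.5986, 0.1703, 0.0326]
eef_rot: [0.694, 0.72, -0.0, -0.0]
contact_force: [-0.4, -0.2, -0.0]
opening: 0.472
finger_force: 20.0
```

Call:
step_arm:
  steps:
    - [[0, 0, 0], [0, 0, 0]]
    - [[0, 0, 0], [0, 0, 0]]
    - [[0, 0, 0], [0, 0, 0]]
    - [[0, 0, -1], [0, 0, 0]]
    - [[0, 0, -3], [0, 0, 0]]
    - [[0, 0, -5], [0, 0, 0]]
    - [[0, 0, -3], [0, 0, 0]]
    - [[0, 0, 0], [0, 0, 0]]
  claw: 0.14

```text
clock: 31.72
tool_pos: [0.6006, 0.1704, 0.156]
eef_rot: [0.694, 0.72, 0.002, 0.001]
contact_force: [-0.3, 0.5, -0.7]
opening: 0.568
finger_force: 0.0
```

```bash
python3 - <<'E'
from h import *
go(605,-150,155,-84.7)
E
python3 wm.py red .033
```

```text
turn 86.8 then shift [-2.52 31.94  0.1 ] | shift now [-32.03  -0.72   0.05] yaw 2.1 tilt [ 0.005  0.002 -1.   ] pos [600.6 170.4 156. ] t 31.725 open 0.5679783983639396 F [-0.3  0.5 -0.7]
bbox (368, 186, 75, 72)
[665.4 182.1] [54.7 56.2] 48.5 corners [[626.0, 180.0], [668.0, 143.0], [705.0, 184.0], [663.0, 221.0]]
bbox (288, 164, 55, 113)
[597.6 179.9] [40.1 86.5] 1.9 corners [[576.0, 222.0], [579.0, 136.0], [619.0, 137.0], [616.0, 224.0]]
```

Red's far end at y≈223 puts its centre at about (598, 173), on target. Now green.

Call:
step_arm:
  steps:
    - [[-3, 0, 0], [0, 0, 0]]
    - [[-5, 0, 0], [0, 0, 0]]
    - [[-6, -0.2, 0], [0, 0, 0]]
    - [[-6, -0.2, 0], [0, 0, 0]]
    - [[-6, -0.2, 0], [0, 0, 0]]
    - [[-6, -0.1, 0], [0, 0, 0]]
    - [[0, 0, 0], [0, 0, 9.7]]
    - [[0, 0, 0], [0, 0, 9.7]]
    - [[0, 0, 0], [0, 0, 9.7]]
    - [[0, 0, 0], [0, 0, 9.7]]
    - [[0, 0, 0], [0, 0, 9.6]]
    - [[0, 0, 0], [0, 0, 9.6]]

```text
clock: 33.28
tool_pos: [0.6025, -0.1493, 0.1511]
eef_rot: [0.957, 0.29, -0.001, -0.001]
contact_force: [0.5, 0.8, 0.7]
opening: 0.572
finger_force: 0.0
```

Call:
step_arm:
  steps:
    - [[0, 0, 0], [0, 0, 9.6]]
    - [[0, 0, 0], [0, 0, 9.6]]
    - [[0, 0, 0], [0, 0, 9.6]]
    - [[0, 0, 0], [0, 0, 0]]
    - [[0, 0, 0], [0, 0, 0]]

```text
clock: 33.9
tool_pos: [0.603, -0.1496, 0.1519]
eef_rot: [0.999, 0.047, -0.001, -0.0]
contact_force: [-0.1, -0.7, -0.8]
opening: 0.569
finger_force: 0.0
```

```bash
python3 wm.py green .038; python3 -c "
from h import *; go(634,-151,38.5,-84.7)"
```

```text
bbox (79, 255, 68, 39)
[559.8   7.9] [28.4 54.9] 12.3 corners [[540.0, 32.0], [552.0, -22.0], [580.0, -16.0], [568.0, 38.0]]
bbox (296, 134, 59, 110)
[ 637.3 -150.8] [77.4 40. ] 5.7 corners [[597.0, -135.0], [601.0, -175.0], [678.0, -167.0], [674.0, -127.0]]
turn 0.1 then shift [ 3.06  0.42 11.36] | shift now [ 3.08  0.43 11.36] yaw -84.6 tilt [-0.001  0.001 -1.   ] pos [ 603.1 -149.7  152.1] t 33.95 open 0.5749175815151546 F [-0.1 -0.6 -1. ]
```

Call:
step_arm:
  steps:
    - [[3.1, 0.15, 0], [0, 0, 0]]
    - [[0, 0, 3], [0, 0, 0]]
    - [[0, 0, 3], [0, 0, 0]]
    - [[0, 0, 3], [0, 0, 0]]
    - [[0, 0, 1.3], [0, 0, 0]]
    - [[0, 0, 0], [0, 0, 0]]
    - [[0, 0, 0], [0, 0, 0]]

```text
clock: 34.83
tool_pos: [0.6351, -0.149, 0.0509]
eef_rot: [0.999, 0.046, 0.001, 0.0]
contact_force: [-0.1, -0.3, 0.4]
opening: 0.567
finger_force: 0.0
```

```bash
python3 -c "
from h import *; go(635,-151,39,-84.7)"
```

```text
turn -0.0 then shift [-0.03  0.2   1.19] | shift now [-0.03  0.2   1.19] yaw -84.7 tilt [ 0.001 -0.001 -1.   ] pos [ 635.1 -149.    50.9] t 34.825 open 0.5667896270791908 F [-0.1 -0.3  0.4]
```

Call:
step_arm:
  steps:
    - [[0, 0.2, 0.6], [0, 0, 0]]
    - [[0, 0, 0.5], [0, 0, 0]]
    - [[0, 0, 0], [0, 0, 0]]
    - [[0, 0, 0], [0, 0, 0]]

```text
clock: 35.33
tool_pos: [0.6345, -0.1504, 0.0387]
eef_rot: [0.999, 0.046, -0.0, -0.0]
contact_force: [0.2, -0.0, -0.5]
opening: 0.57
finger_force: 0.0
```

Call:
step_arm:
  steps:
    - [[0, 0, 0], [0, 0, 0]]
    - [[0, 0, 0], [0, 0, 0]]
    - [[0, 0, 0], [0, 0, 0]]
    - [[0, 0, 0], [0, 0, 0]]
  claw: -1

```text
clock: 35.83
tool_pos: [0.6346, -0.1505, 0.0388]
eef_rot: [0.999, 0.046, -0.0, -0.0]
contact_force: [-0.6, -0.9, 0.3]
opening: 0.471
finger_force: 20.0
```

Call:
step_arm:
  steps:
    - [[0, 0, -1], [0, 0, 0]]
    - [[0, 0, -3], [0, 0, 0]]
    - [[0, 0, -4], [0, 0, 0]]
    - [[0, 0, -3], [0, 0, 0]]
    - [[0, 0, 0], [0, 0, 0]]

```text
clock: 36.45
tool_pos: [0.6358, -0.1511, 0.1511]
eef_rot: [0.999, 0.046, 0.002, 0.001]
contact_force: [0.5, -0.4, -2.0]
opening: 0.475
finger_force: 20.0
```

```bash
python3 -c "
from h import *; go(462.1,5.6,120,10.9)"
```

```text
turn -95.6 then shift [ 18.68 -14.09   3.11] | shift now [-15.86 -17.21   3.02] yaw -84.7 tilt [ 0.004 -0.001 -1.   ] pos [ 635.8 -151.1  151.1] t 36.45 open 0.47522685899203626 F [ 0.5 -0.4 -2. ]
```

Call:
step_arm:
  steps:
    - [[0, 0, 0], [0, 0, -9.6]]
    - [[0, 0, 0], [0, 0, -9.6]]
    - [[0, 0, 0], [0, 0, -9.6]]
    - [[0, 0, 0], [0, 0, -9.6]]
    - [[0, 0, 0], [0, 0, -9.6]]
    - [[0, 0, 0], [0, 0, -9.6]]
    - [[0, 0, 0], [0, 0, -9.5]]
    - [[0, 0, 0], [0, 0, -9.5]]
    - [[0, 0, 0], [0, 0, -9.5]]
    - [[0, 0, 0], [0, 0, -9.5]]
    - [[3.5, -2.6, 0], [0, 0, 0]]
    - [[3.8, -2.9, 0], [0, 0, 0]]

```text
clock: 37.95
tool_pos: [0.5651, -0.0884, 0.1471]
eef_rot: [0.637, 0.771, -0.001, -0.001]
contact_force: [0.8, 0.5, -2.3]
opening: 0.473
finger_force: 20.0
```

Call:
step_arm:
  steps:
    - [[3.8, -2.9, 0], [0, 0, 0]]
    - [[3.8, -2.9, 0], [0, 0, 0]]
    - [[3.8, -2.8, 0], [0, 0, 0]]
    - [[0, 0, 3], [0, 0, 0]]
    - [[0, 0, 0], [0, 0, 0]]
    - [[0, 0, 0], [0, 0, 0]]

```text
clock: 38.7
tool_pos: [0.4611, 0.006, 0.1187]
eef_rot: [0.637, 0.771, -0.0, -0.0]
contact_force: [1.3, -0.5, -3.0]
opening: 0.475
finger_force: 20.0
```

```bash
python3 -c "
from h import *; go(462.1,5.6,47,10.9)"
```

```text
turn -0.1 then shift [-0.06  0.09  7.17] | shift now [-0.06  0.1   7.17] yaw 10.8 tilt [-0.001 -0.    -1.   ] pos [461.1   6.  118.7] t 38.7 open 0.47543755749600863 F [ 1.3 -0.5 -3. ]
```

Call:
step_arm:
  steps:
    - [[0, 0, 1.5], [0, 0, 0]]
    - [[0, 0, 2.5], [0, 0, 0]]
    - [[0, 0, 2.2], [0, 0, 0]]
    - [[0, 0, 1], [0, 0, 0]]
    - [[0, 0, 0], [0, 0, 0]]
    - [[0, 0, 0], [0, 0, 0]]

```text
clock: 39.45
tool_pos: [0.4613, 0.0064, 0.0475]
eef_rot: [0.637, 0.771, 0.0, 0.0]
contact_force: [0.6, 0.1, -2.5]
opening: 0.472
finger_force: 20.0
```

```bash
python3 - <<'E'
from h import *
go(462.1,5.6,33.9,10.9); s=snap('wrist','w8.png')
E
```

```text
turn -0.0 then shift [-0.1   0.07  1.36] | shift now [-0.1   0.06  1.36] yaw 10.9 tilt [ 0.001  0.    -1.   ] pos [461.3   6.4  47.5] t 39.45 open 0.4724827878596982 F [ 0.6  0.1 -2.5]
```

View pics/w8.png

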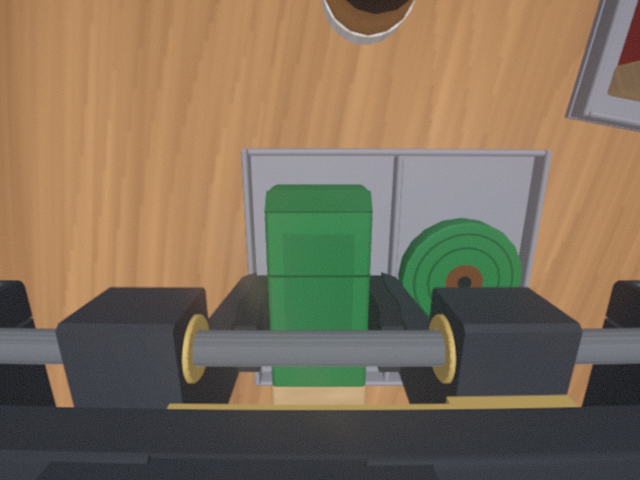

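Green bar (u 265–372) is centred over the green tray's empty compartment (u 250–394), end gap fine. Lower and release.

Call:
step_arm:
  steps:
    - [[-0.25, 0.07, 0], [0, 0, 0]]
    - [[0, 0, 0.5], [0, 0, 0]]
    - [[0, 0, 0.5], [0, 0, 0]]
    - [[0, 0, 0.35], [0, 0, 0]]
    - [[0, 0, 0], [0, 0, 0]]
    - [[0, 0, 0], [0, 0, 0]]

```text
clock: 40.25
tool_pos: [0.4622, 0.0044, 0.0336]
eef_rot: [0.637, 0.771, -0.0, -0.001]
contact_force: [-0.5, 0.7, -1.9]
opening: 0.48
finger_force: 20.0
```

Call:
step_arm:
  steps:
    - [[0, 0, 0.05], [0, 0, 0]]
    - [[0, 0, 0], [0, 0, 0]]

```text
clock: 40.5
tool_pos: [0.4622, 0.0044, 0.0335]
eef_rot: [0.637, 0.771, -0.0, -0.001]
contact_force: [-0.9, -0.3, 2.9]
opening: 0.477
finger_force: 20.0
```

Call:
step_arm:
  steps:
    - [[0, 0, 0], [0, 0, 0]]
    - [[0, 0, 0], [0, 0, 0]]
    - [[0, 0, 0], [0, 0, 0]]
    - [[0, 0, -1], [0, 0, 0]]
    - [[0, 0, -3], [0, 0, 0]]
    - [[0, 0, -5], [0, 0, 0]]
    - [[0, 0, -5], [0, 0, 0]]
    - [[-4, -4, -4], [0, 0, 0]]
    - [[-5, -3, 0], [0, 0, 0]]
    - [[-5, 0, 0], [0, 0, 0]]
    - [[-5, 0, 0], [0, 0, 0]]
    - [[0, 0, 0], [0, 0, 0]]
  claw: 0.14

```text
clock: 42.0
tool_pos: [0.4328, -0.1952, 0.2105]
eef_rot: [0.639, 0.769, -0.001, 0.001]
contact_force: [-0.3, 0.8, -0.1]
opening: 0.569
finger_force: 0.0
```

```bash
python3 - <<'E'
from h import *
s=snap('top'); b=snap('side')
cv2.imwrite('pics/t9.png',np.vstack([cv2.resize(s['img'][110:310,190:510],(480,300)),cv2.resize(b['img'][140:440,200:520],(480,300))])[:,:,::-1])
hsv=cv2.cvtColor(s['img'],cv2.COLOR_RGB2HSV).astype(int);H,S,V=hsv[...,0],hsv[...,1],hsv[...,2]
M=dict(blue=(H>105)&(H<130)&(S>110),white=(S<50)&(V>130),green=(H>45)&(H<85)&(S>110),red=((H<6)|(H>174))&(S>150))
B=dict(red=(598.9,173.9,2.1),green=(462.1,5.6,10.9),white=(395.5,264.2,13.2),blue=(385.6,-251.4,-7.3))
for n,(x,y,a) in B.items():
    a=np.radians(a);R=np.array([[np.cos(a),np.sin(a)],[-np.sin(a),np.cos(a)]])
    for c in cv2.findContours(M[n].astype(np.uint8),0,1)[0]:
        if cv2.contourArea(c)<150: continue
        P=np.array([R@(at(s,*p,.033)[:2]*1000-[x,y]) for p in c[:,0].astype(float)])
        if abs(P.mean(0)).max()<45: print(n,P.min(0).round(),P.max(0).round())
print(sensors.get_state()['clock'])
E
```

```text
red [-24. -35.] [20. 47.]
green [-20. -36.] [20. 48.]
white [-38. -65.] [105.  62.]
42.1
```

View pics/t9.png

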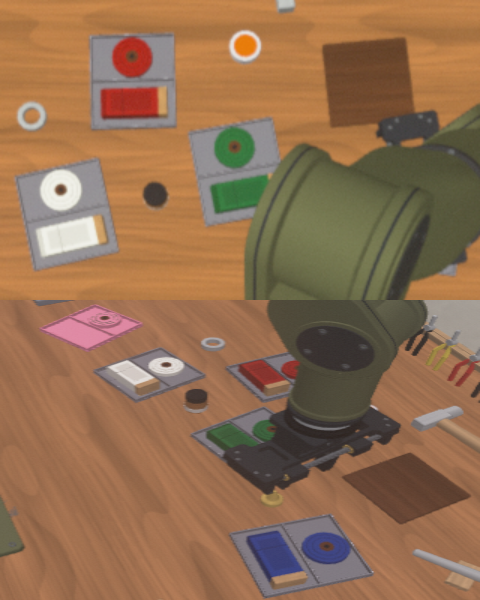

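All four bars sit in their trays. One last numeric check of the white and blue end clearances, from the saved pictures.

```bash
python3 - <<'E'
from h import *
s=snap('wrist'); st=sensors.get_state(); M=yaw(); t=np.array(st['tool_pos'])
def f(v,z,u=317): # tool-frame x when TCP height was .1545
    return (((at(s,u,v,z+t[2]-.1545))-t)@M*1000)[:2].round(1)
for n,a in dict(white=(172,299,151,300),blue=(170,297,150,297)).items():
    print(n,'bar far/near',f(a[0],.026),f(a[1],.033),'wall far/near',f(a[2],.013),f(a[3],.013))
E
```

```text
white bar far/near [45.6 -1.6] [-53.8  -2. ] wall far/near [60.4 -1.6] [-64.5  -2.2]
blue bar far/near [47.1 -1.6] [-52.1  -2. ] wall far/near [61.2 -1.6] [-61.7  -2.2]
```

Both bars are 100 mm long in the measurement and within about 3 mm of centre along the compartment.

```bash
python3 -c "
from h import *; print(finish_job())"
```

```text
the job is handed in; nothing more can be done
None
```

The job is handed in at about 42 s: all four bars were set down and released in the empty compartments of their own colours' trays (verdict not shown); an early sign error sent the empty arm over the grinder end of the bench, but the pictures showed nothing disturbed.

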